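Load the two blue-capped vials into the pocket block

TASK

Put the two blue-capped sample vials into the grey two-pocket block, one vial in each pocket (either way round), so that each stands upright on its pocket's floor. The black-capped vial does not belong in the block. The vials are glass: do not knock the blue-capped ones over, and let go of them at the end.

Things in the scene. Friction and masses are not known exactly. Their poses are not given: they have to be found in the camera images.
- blue_vial_1_mid (a point): Blue-capped glass vial, a loose upright cylinder 20.4 mm in diameter (its cap, the top 8 mm, is 18 mm across), 54 mm tall, 11 to 20 g, standing on the worktop's beige liner (surface at z = 0.0045). The point is on its axis half-way up, 27 mm above its underside; z up along the axis. The titrator behind it is about 0.1 m tall, its front at about x = 0.65.
- blue_vial_2_mid (a point): Second blue-capped glass vial, the same size and point as the first. A third vial of the same shape with a black cap stands near them and is not wanted. The three stand roughly in a row along y, at least 74 mm apart between centres.
- pocket_1 (a point): First of two round pockets in the fixed grey block (62 x 132 mm in plan, its top 31.5 mm above the beige liner it stands on). The pocket is open upward, 40 mm in diameter and 20 mm deep; a vial stands out 34 mm above the block. The point is the centre of the pocket's dark floor, 11.5 mm above the liner. The y axis runs along the block's length, from pocket 2 to pocket 1; z up.
- pocket_2 (a point): Second pocket of the same block, the same size and point, its centre 66 mm from that of pocket 1. To the right of the worktop (y below about -0.35, x above about 0.4) stands the fume hood's tall post: draw the hand in before swinging from the right to the middle.

How it is judged:
By the outcome, as a careful person would: the job done as asked, in the order asked, and still so for the second after the job is handed in, with the robot touching nothing.
It also fails if it takes over 64 s, if anything falls off the work surface, if the arm or the gripper's body presses on something with over 40 N, if the wrist force passes 120 N, or if a joint passes its speed limit or range.

ROBOT

A 6-joint arm with a two-finger parallel gripper is mounted at the origin on a cart in front of the work surface, level with it; the furniture and walls round the work are solid. World frame = base frame: x ahead of the robot, y to its left, z up, the work surface at z = 0. Lengths are in m, angles in degrees, forces in N, time in s.
With the tool pointing down it reaches from about 0.35 to 0.875 m from the base axis. Payload 4.2 kg.
Tool frame: the origin (TCP) lies between the finger pads; the fingertips stand 25 mm ahead of it and the grasp point (between the pads) lies 6 mm ahead of it (r.tips_ahead is the distance from the TCP to the fingertips, in m); z points along the fingers, y is the direction in which the jaws open and shut (so a half turn about z gives the same grasp; the last joint's range is limited). The gripper opens to 87 mm and grips with 3 to 60 N. Pads are 19 mm wide; open, the fingers measure 117 mm over their backs; the gripper's body (75 mm by 190 mm) begins 51 mm behind the grasp point.
Start: joints at [-60.126, 22.042, 0.453, 0, -68.411, -14.817], TCP at [0.162, -0.604, 0.248] pointing down, gripper open.
Joint ranges: [-179.83, 179.83], [-69.29, 118.12], [-61.27, 80.66], [-181.25, 117.63], [-171.15, -9.14], [-177.46, 177.46]. Speed limits (degrees/s): [159.86, 159.86, 180, 180, 180, 180].

INTERFACE

Orientations are given as a 3x3 rotation matrix whose columns are the frame's x, y, z axes.
In Python, from station import r, vision, finish_job gives the robot as it stands.
- The arm moves only by the shell command python3 -m jog 'ROWS'. ROWS is a JSON object of lists of equal length, an entry for each row: "rot": the turn, a rotation vector about the world's x, y, z in degrees, a list of three; "delta_pos": the shift along the world's x, y, z in mm, a list of three; "grip": the opening in per cent of the stroke, from 0 (shut) to 100 (fully open). A call has 1 to 10 rows; each row shifts and turns the commanded pose from where the row before left it; what a row does not reach is not made up. A row lasts 1/12 s, in which the tool goes at most 41.7 mm and 7.16 degrees, less where a joint would pass 70% of its speed; a pose out of reach is approached as far as the arm can. A call with a gripper value outside its range is refused whole. The fingers move at their own pace and stop on an object; the grip force is fixed at half the most. Time passes only in rows, so rows that do not move let the fingers close. It gives the time, the measured TCP pose, the force and the opening at its end, in the units of the state.
- r.sense(): the state, without advancing time (a new reading comes with each control period).
- vision.capture(name): name is "scene" or "top" or "wrist"; returns a dict with "frame" (480x640x3 uint8, red, green, blue), "K" (3x3 intrinsics, pixels), "xyz" and "orientation" of the camera in the world. Camera axes: x right, y up, looking along -z (the intrinsics and any distortion apply to the point x, -y, -z); pixel columns grow to the right and rows downward; lengths in m; the calibration is good to about 2 mm. The wrist camera is an equidistant fisheye: a pixel r from the principal point sees the ray r / f radians off the axis. A picture is of the moment at which its call begins. There is no depth.
- finish_job(): hands the job in, once; it reports no verdict.
The state is a dict: "time_s": time; "joints": joint angles; "joint_velocities": joint speeds; "effort": joint torques, N m; "tcp_pos": TCP position; "ee_rot": TCP orientation; "wrist_force": force on the tool from outside, world axes, zero at the start; "moment": the same for the moment, N m; "gripper_width": opening from 0.0 (shut) to 1.0 (fully open).
Only numpy, scipy, OpenCV 4.12 (cv2) and the standard library are available. Lean on these libraries where they do the work, as an engineer would, in place of code of your own. Each camera call takes 0.05 s, during which the arm holds its last target. There are 200 camera calls.

## Working session

There is one attempt and no reset: what is moved stays moved. The work goes in short steps, Python scripts to look and compute and a shell command to move; the robot and the scene stay as the last step left them, time stands still between calls to the robot, and variables do not carry over. Pictures are saved under pics/ and viewed, about 8 in all and at most 12, crops included, and the job is handed in when it is done.

```bash
mkdir -p pics; cat > h.py <<'E'
import numpy as np, cv2
from station import r, vision, finish_job
def cap(n,fn=None):
    c=vision.capture(n)
    if fn: cv2.imwrite('pics/'+fn,c['frame'][:,:,::-1])
    return c
def ray(c,u,v,fish=False):
    K=np.array(c['K']);x=(u-K[0,2])/K[0,0];y=(v-K[1,2])/K[1,1]
    if fish:
        t=np.hypot(x,y);s=np.sin(t)/max(t,1e-9);d=np.array([x*s,-y*s,-np.cos(t)])
    else: d=np.array([x,-y,-1])
    return np.array(c['xyz']),np.array(c['orientation']).reshape(3,3)@d
def onz(c,u,v,z,fish=False):
    o,d=ray(c,u,v,fish);return o+d*(z-o[2])/d[2]
E
python3 - <<'E'
from h import *
a=cap('scene','s1.png');b=cap('top','t1.png')
for c in(a,b): print({k:c[k] for k in c if k!='frame'})
s=r.sense();print(s['time_s'],s['tcp_pos'],s['ee_rot'],s['gripper_width'])
E
```

```text
{'K': array([[476.91970259,   0.        , 318.78969088],
       [  0.        , 476.91970259, 242.97667457],
       [  0.        ,   0.        ,   1.        ]]), 'xyz': array([0.23259566, 0.89352417, 0.42764843]), 'orientation': array([[-0.89055453,  0.20879326, -0.40412622],
       [-0.45426272, -0.36208557,  0.81396525],
       [ 0.02362219,  0.90845991,  0.41730394]])}
{'K': array([[501.64936126,   0.        , 317.74452143],
       [  0.        , 501.64936126, 241.41812505],
       [  0.        ,   0.        ,   1.        ]]), 'xyz': array([0.4009663 , 0.26225146, 0.91231716]), 'orientation': array([[-0.47178918,  0.86107969, -0.18962261],
       [-0.88169616, -0.46200544,  0.09572277],
       [-0.00518175,  0.2123505 ,  0.97717983]])}
0.1 [ 0.16226727 -0.60306288  0.24658183] [[-9.65711165e-01 -2.59618160e-01 -5.97064244e-04]
 [-2.59618829e-01  9.65709391e-01  1.85372027e-03]
 [ 9.53311001e-05  1.94516748e-03 -9.99998104e-01]] 1.0011251393990643
```

View pics/s1.png

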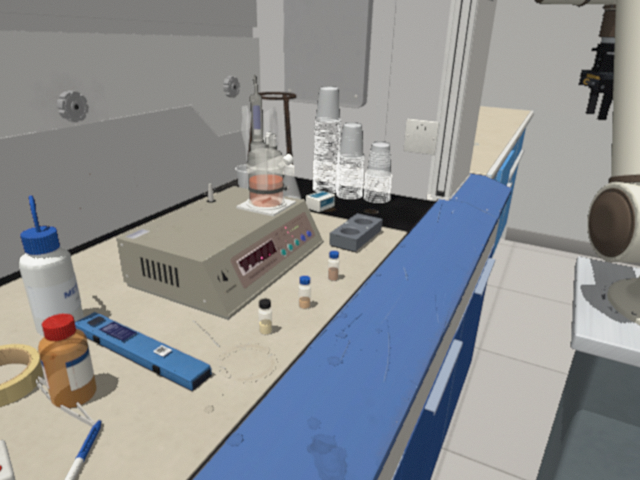

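View pics/t1.png

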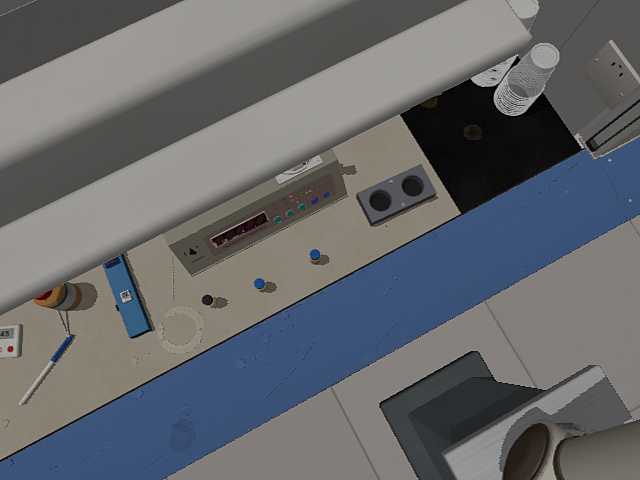

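The scene view shows the blue caps at about (305,282) and (333,258) and the black one at (265,305). In the top view the blue caps are at (260,284) and (315,255), the black cap is at (207,300), and the pockets are at (380,201) and (412,186).

```bash
cat > m.py <<'E'
from h import *
b=cap('top');a=cap('scene')
def blobs(c,box,mask):
    u0,v0,u1,v1=box;m=np.zeros(mask.shape,np.uint8);m[v0:v1,u0:u1]=mask[v0:v1,u0:u1]
    n,l,s,ce=cv2.connectedComponentsWithStats(m)
    return [(ce[i],s[i,4]) for i in range(1,n) if s[i,4]>15]
def blue(c):
    h=cv2.cvtColor(c['frame'],cv2.COLOR_RGB2HSV);return ((abs(h[...,0].astype(int)-108)<14)&(h[...,1]>130)&(h[...,2]>90)).astype(np.uint8)
for p,n in blobs(b,(240,240,335,300),blue(b)): print('topblue',p,n,onz(b,*p,.0575))
for p,n in blobs(a,(290,245,345,300),blue(a)): print('scblue',p,n,onz(a,*p,.0545))
g=cv2.cvtColor(b['frame'],cv2.COLOR_RGB2GRAY)
for p,n in blobs(b,(355,165,440,228),(g<55).astype(np.uint8)): print('pocket',p,n,onz(b,*p,.016),onz(b,*p,.036))
print('black',onz(b,207,299,.0585))
# hood edge, titrator front
for p in [(192,275),(345,193),(168,237),(330,150)]: print('tit',onz(b,*p,.0045),onz(b,*p,.1))
cv2.imwrite('pics/c1.png',cv2.resize(b['frame'][160:310,190:450,::-1],None,fx=3,fy=3,interpolation=cv2.INTER_CUBIC))
w=cap('wrist','w1.png');print(w['K'],w['xyz'],w['orientation'])
E
python3 m.py
```

```text
topblue [314.52777778 253.93055556] 72 [0.54990045 0.19390962 0.0575    ]
topblue [258.56164384 282.98630137] 73 [0.55051824 0.30230247 0.0575    ]
topblue [324.60810811 293.5       ] 74 [0.48117818 0.21108019 0.0575    ]
scblue [333.46938776 254.18367347] 49 [0.54940762 0.19529332 0.0545    ]
scblue [304.24242424 279.66666667] 66 [0.55015524 0.30291696 0.0545    ]
pocket [436.65 169.2 ] 60 [ 0.59175668 -0.08879177  0.016     ] [ 0.58749947 -0.08095875  0.036     ]
pocket [412.22408964 185.44817927] 357 [ 0.5858139  -0.03198692  0.016     ] [ 0.58168929 -0.02542143  0.036     ]
pocket [379.85041551 200.13573407] 361 [0.589568  0.0355466 0.016    ] [0.58535963 0.04060519 0.036     ]
pocket [393.56578947 209.41666667] 228 [0.56197806 0.02204346 0.016     ] [0.55838532 0.02740335 0.036     ]
black [0.56733774 0.3919379  0.0585    ]
tit [0.63041001 0.40548292 0.0045    ] [0.60627313 0.39041534 0.1       ]
tit [0.63537466 0.08369951 0.0045    ] [0.61071551 0.10248271 0.1       ]
tit [0.71611099 0.41458412 0.0045    ] [0.68295859 0.39855912 0.1       ]
tit [0.72499152 0.06740381 0.0045    ] [0.69090492 0.08790127 0.1       ]
[[371.64829954   0.         322.41734576]
 [  0.         371.64829954 233.53111982]
 [  0.           0.           1.        ]] [ 0.08808462 -0.62369661  0.38338889] [[-2.59802637e-01 -9.26920847e-01 -2.70777275e-01]
 [ 9.65661411e-01 -2.49149330e-01 -7.36386490e-02]
 [ 7.93222190e-04 -2.80610680e-01  9.59821346e-01]]
```

View pics/c1.png

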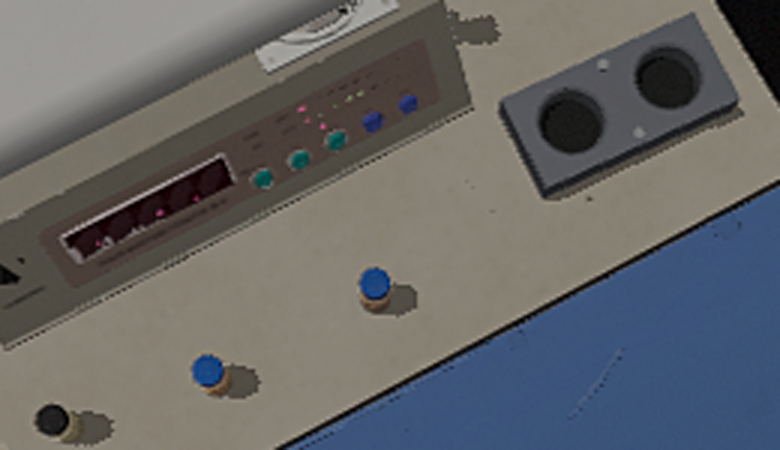

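Vials are near (0.550, 0.195) and (0.550, 0.3025), with two views agreeing to 1.5 mm. The pockets are near (0.587, 0.038) and (0.583, -0.029). In the enlarged crop the pocket rims show clearly at about (571,121) and (668,77). Next I draw the hand in and swing.

```bash
python3 -m jog '{"rot":[[0,0,0],[0,0,0],[0,0,0],[0,0,0],[0,0,0],[0,0,0],[0,0,0],[0,0,0]],"delta_pos":[[7,30,0],[7,30,0],[7,30,0],[7,30,0],[7,30,0],[7,30,0],[7,30,0],[7,30,0]],"grip":[100,100,100,100,100,100,100,100]}'
python3 -m jog '{"rot":[[0,0,-1.5],[0,0,-1.5],[0,0,-1.5],[0,0,-1.5],[0,0,-1.5],[0,0,-1.5],[0,0,-1.5],[0,0,-1.5],[0,0,-1.5],[0,0,-1.5]],"delta_pos":[[20,33,0],[20,33,0],[20,33,0],[20,33,0],[20,33,0],[20,33,0],[20,33,0],[20,33,0],[20,33,0],[20,33,0]],"grip":[75,75,75,75,75,75,75,75,75,75]}'
```

```text
time_s: 0.92
tcp_pos: [0.2183, -0.3621, 0.2475]
ee_rot: [[-0.966, -0.259, 0.0], [-0.259, 0.966, -0.0], [-0.0, -0.0, -1.0]]
wrist_force: [0.4, 0.7, 0.7]
gripper_width: 0.996
time_s: 1.75
tcp_pos: [0.4188, -0.0315, 0.2479]
ee_rot: [[-1.0, -0.001, 0.001], [-0.001, 1.0, 0.0], [-0.001, 0.0, -1.0]]
wrist_force: [0.3, -1.3, 0.7]
gripper_width: 0.747
```

```bash
python3 -m jog '{"rot":[[0,0,0],[0,0,0],[0,0,0],[0,0,0],[0,0,0],[0,0,0]],"delta_pos":[[15,24,-6],[15,24,-6],[15,24,-6],[15,24,-6],[15,24,-6],[0,0,0]],"grip":[75,75,75,75,75,75]}'
cat > w.py <<'E'
from h import *
import sys
c=cap('wrist',sys.argv[1]);f=c['frame'];print(r.sense()['tcp_pos'])
h=cv2.cvtColor(f,cv2.COLOR_RGB2HSV)
m=((abs(h[...,0].astype(int)-108)<14)&(h[...,1]>130)&(h[...,2]>90)).astype(np.uint8)
n,l,s,ce=cv2.connectedComponentsWithStats(m)
for i in range(1,n):
    if 60<s[i,4]<6000: print('blue',ce[i].round(),s[i,4],onz(c,*ce[i],.0565,True).round(4))
m=(cv2.cvtColor(f,cv2.COLOR_RGB2GRAY)<50).astype(np.uint8)
n,l,s,ce=cv2.connectedComponentsWithStats(m)
for i in range(1,n):
    if 150<s[i,4]<6000: print('dark',ce[i].round(),s[i,4],onz(c,*ce[i],.016,True).round(4),onz(c,*ce[i],.036,True).round(4))
E
python3 w.py w2.png
```

```text
time_s: 2.25
tcp_pos: [0.4954, 0.0897, 0.2161]
ee_rot: [[-1.0, -0.004, -0.0], [-0.004, 1.0, -0.0], [0.0, -0.0, -1.0]]
wrist_force: [-0.0, 0.2, 0.2]
gripper_width: 0.751
[0.49403549 0.0880877  0.21645752]
blue [537. 276.] 138 [0.547  0.2991 0.0565]
blue [437. 281.] 268 [0.5492 0.1925 0.0565]
blue [635. 290.] 211 [0.5736 0.4606 0.0565]
blue [381. 360.] 85 [0.6329 0.1464 0.0565]
blue [357. 360.] 78 [0.6328 0.1228 0.0565]
blue [629. 474.] 248 [1.0031 0.7057 0.0565]
dark [241. 299.] 2500 [0.5868 0.0058 0.016 ] [0.5768 0.0108 0.036 ]
dark [409. 298.] 1385 [0.5859 0.1783 0.016 ] [0.576 0.173 0.036]
dark [525. 453.] 4402 [0.8736 0.4088 0.016 ] [0.8465 0.3899 0.036 ]
dark [629. 474.] 203 [1.0816 0.7873 0.016 ] [1.0422 0.7458 0.036 ]
```

View pics/w2.png

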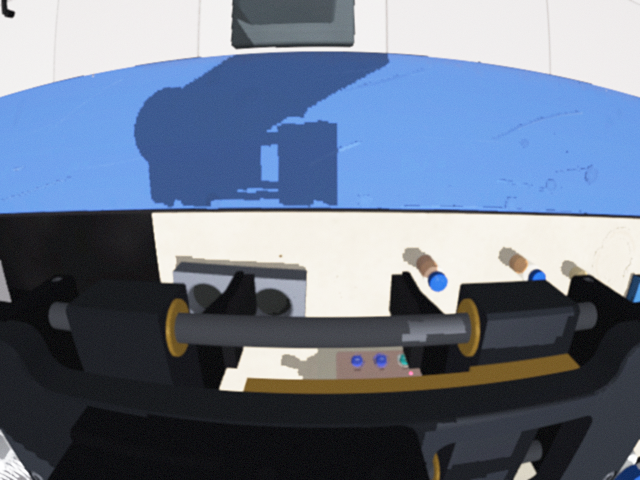

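The wrist view shows the near vial's cap at (437,281) and the second at (537,276). They agree with the fixed cameras to 2–3 mm. The pockets at (208,297) and (272,302) are partly hidden. I go above vial 1.

```bash
python3 -m jog '{"rot":[[0,0,0],[0,0,0],[0,0,0],[0,0,0],[0,0,0],[0,0,0]],"delta_pos":[[11,21,-18],[11,21,-18],[11,21,-18],[11,21,-18],[11.5,21,-18],[0,0,0]],"grip":[75,75,75,75,75,75]}'
python3 w.py w3.png
```

```text
time_s: 2.8
tcp_pos: [0.5488, 0.1928, 0.1239]
ee_rot: [[-1.0, -0.002, -0.004], [-0.002, 1.0, -0.002], [0.004, -0.002, -1.0]]
wrist_force: [-0.7, -1.7, -0.5]
gripper_width: 0.753
[0.548291   0.19155784 0.1254179 ]
blue [325. 263.] 650 [0.5493 0.1936 0.0565]
blue [494. 262.] 556 [0.5498 0.3003 0.0565]
blue [637. 293.] 69 [0.5812 0.4502 0.0565]
blue [229. 374.] 107 [0.6334 0.1273 0.0565]
blue [261. 373.] 108 [0.6306 0.1502 0.0565]
dark [252. 167.] 530 [0.4967 0.1449 0.016 ] [0.4947 0.1488 0.036 ]
dark [236. 299.] 1391 [0.5936 0.1276 0.016 ] [0.5837 0.1329 0.036 ]
dark [409. 299.] 1387 [0.593  0.2567 0.016 ] [0.5832 0.2514 0.036 ]
dark [527. 453.] 4314 [0.8005 0.4238 0.016 ] [0.7737 0.4049 0.036 ]
```

View pics/w3.png

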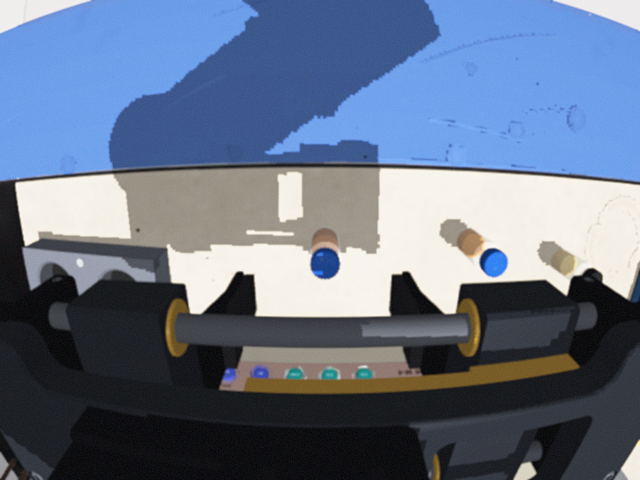

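Vial 1 is centred between the open fingers, cap at (325,263). I descend and grip.

```bash
python3 -m jog '{"rot":[[0,0,0],[0,0,0],[0,0,0],[0,0,0],[0,0,0],[0,0,0],[0,0,0]],"delta_pos":[[1,1,-12],[0,0,-15],[0,0,-15],[0,0,-15],[0,0,-10],[0,0,-6],[0,0,0]],"grip":[75,75,75,75,75,75,75]}'
python3 -c "
from h import *;print(r.sense()['tcp_pos'])"
```

```text
time_s: 3.43
tcp_pos: [0.5493, 0.1915, 0.0541]
ee_rot: [[-1.0, -0.0, -0.001], [-0.0, 1.0, -0.001], [0.001, -0.001, -1.0]]
wrist_force: [-0.3, 0.9, 0.3]
gripper_width: 0.752
[0.54926452 0.19150492 0.05405797]
```

```bash
python3 -m jog '{"rot":[[0,0,0],[0,0,0],[0,0,0],[0,0,0],[0,0,0],[0,0,0],[0,0,0],[0,0,0],[0,0,0],[0,0,0]],"delta_pos":[[0,2,-2],[0,0,0],[0,0,0],[0,0,0],[0,0,0],[0,0,0],[0,0,0],[0,0,0],[0,0,0],[0,0,0]],"grip":[75,75,50,40,30,20,15,10,5,0]}'
python3 -m jog '{"rot":[[0,0,0],[0,0,0],[0,0,0],[0,0,0]],"delta_pos":[[0,0,0],[0,0,0],[0,0,0],[0,0,0]],"grip":[0,0,0,0]}'
```

```text
time_s: 4.27
tcp_pos: [0.5499, 0.1945, 0.0526]
ee_rot: [[-1.0, -0.001, 0.0], [-0.001, 1.0, 0.0], [-0.0, 0.0, -1.0]]
wrist_force: [0.6, -0.1, -0.1]
gripper_width: 0.231
time_s: 4.6
tcp_pos: [0.5499, 0.1945, 0.0525]
ee_rot: [[-1.0, -0.001, -0.0], [-0.001, 1.0, -0.0], [0.0, -0.0, -1.0]]
wrist_force: [0.3, -0.3, 0.4]
gripper_width: 0.229
```

Gripped at 0.23 × 87 mm = 20 mm, which matches the vial. I lift and carry it to between the pockets for a look.

```bash
python3 -m jog '{"rot":[[0,0,0],[0,0,0],[0,0,0],[0,0,0],[0,0,0],[0,0,0],[0,0,0]],"delta_pos":[[0,0,10],[0,0,20],[0,0,27],[0,0,27],[0,0,0],[5,-20,0],[5,-26,0]],"grip":[0,0,0,0,0,0,0]}'
python3 -m jog '{"rot":[[0,0,0],[0,0,0],[0,0,0],[0,0,0],[0,0,0],[0,0,0],[0,0,0],[0,0,0]],"delta_pos":[[5,-27,0],[5,-27,0],[5,-27,0],[5,-27,0],[3,-27,0],[0,-10,0],[0,0,0],[0,0,0]],"grip":[0,0,0,0,0,0,0,0]}'
python3 w.py w4.png
```

```text
time_s: 5.18
tcp_pos: [0.5603, 0.1496, 0.138]
ee_rot: [[-1.0, -0.004, 0.002], [-0.004, 1.0, 0.002], [-0.002, 0.002, -1.0]]
wrist_force: [0.0, -0.2, -0.9]
gripper_width: 0.23
time_s: 5.85
tcp_pos: [0.5828, 0.0033, 0.1368]
ee_rot: [[-1.0, 0.0, 0.0], [0.0, 1.0, 0.0], [-0.0, 0.0, -1.0]]
wrist_force: [-0.3, 0.6, -0.9]
gripper_width: 0.232
[0.58287698 0.00393425 0.13680103]
blue [323. 309.] 553 [0.6209 0.0031 0.0565]
dark [291. 120.] 1019 [ 0.5002 -0.0187  0.016 ] [ 0.5006 -0.017   0.036 ]
dark [282. 237.] 1821 [ 0.5838 -0.0268  0.016 ] [ 0.5777 -0.0245  0.036 ]
dark [373. 242.] 1711 [0.5876 0.0402 0.016 ] [0.5812 0.0373 0.036 ]
dark [287. 298.] 1056 [ 0.6328 -0.024   0.016 ] [ 0.623  -0.0219  0.036 ]
dark [357. 298.] 1049 [0.6328 0.0299 0.016 ] [0.6229 0.0278 0.036 ]
dark [322. 305.] 169 [0.6389 0.0023 0.016 ] [0.6286 0.0024 0.036 ]
```

View pics/w4.png

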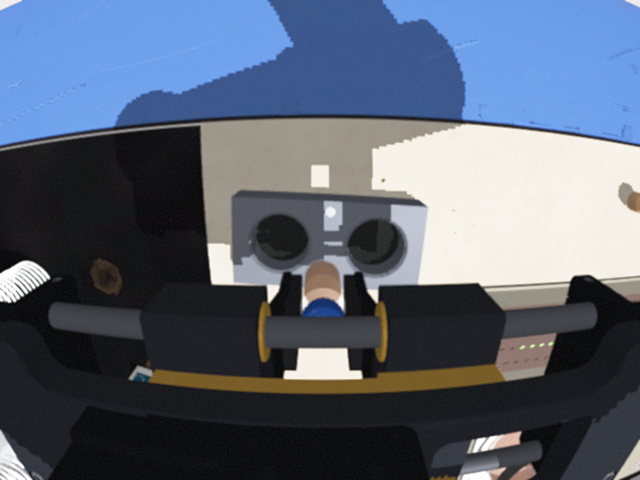

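Both pockets are clear: P2's rim spans about u 249–310, v 213–270, and P1's about u 348–407, v 217–274. The vial hangs straight in the grip.

```bash
python3 - <<'E'
from h import *
c=cap('wrist')
for p in [(279.5,241.5),(377,245)]: print(onz(c,*p,.036,True))
for u,v in [(249,241),(310,241),(279,213),(279,270),(348,245),(407,245),(377,217),(377,274)]: print(onz(c,u,v,.036,True).round(4))
b=cap('top')
for p in [(190+571/3,160+121/3),(190+668/3,160+77/3)]: print(onz(b,*p,.036))
print(r.sense()['tcp_pos'])
E
```

```text
[ 0.58104379 -0.02530775  0.036     ]
[0.58346087 0.04047945 0.036     ]
[ 0.5808 -0.0462  0.036 ]
[ 0.5806 -0.0048  0.036 ]
[ 0.5614 -0.025   0.036 ]
[ 0.6017 -0.0264  0.036 ]
[0.5834 0.0208 0.036 ]
[0.5835 0.0614 0.036 ]
[0.564  0.0397 0.036 ]
[0.6047 0.0415 0.036 ]
[0.58461875 0.04001725 0.036     ]
[ 0.58094451 -0.02592156  0.036     ]
[0.58291012 0.00456381 0.13674387]
```

P2 = (0.581, -0.0255) and P1 = (0.584, 0.040). That gives a 66 mm spacing and about 40 mm diameters, as they should be. I place vial 1 in P2.

```bash
python3 -m jog '{"rot":[[0,0,0],[0,0,0],[0,0,0],[0,0,0],[0,0,0],[0,0,0],[0,0,0],[0,0,0]],"delta_pos":[[-1,-15,0],[-1,-14,0],[0,0,-10],[0,0,-15],[0,0,-15],[0,0,0],[0,0,0],[0,0,0]],"grip":[0,0,0,0,0,0,0,0]}'
```

```text
time_s: 6.67
tcp_pos: [0.5814, -0.0252, 0.097]
ee_rot: [[-1.0, -0.002, 0.001], [-0.002, 1.0, -0.0], [-0.001, -0.0, -1.0]]
wrist_force: [0.9, 0.3, -0.4]
gripper_width: 0.222
```

```bash
python3 -c "
from h import *;print(r.sense()['tcp_pos'])"
```

```text
[ 0.58137523 -0.02524964  0.09699827]
```

Over P2 to within 0.5 mm. The floor should be reached at TCP z = 0.064.

```bash
python3 -m jog '{"rot":[[0,0,0],[0,0,0],[0,0,0],[0,0,0],[0,0,0],[0,0,0],[0,0,0],[0,0,0],[0,0,0]],"delta_pos":[[0,0,-10],[0,0,-10],[0,0,-7],[0,0,-3],[0,0,-1],[0,0,-1],[0,0,0],[0,0,0],[0,0,0]],"grip":[0,0,0,0,0,0,0,0,0]}'
```

```text
time_s: 7.42
tcp_pos: [0.5811, -0.0255, 0.0649]
ee_rot: [[-1.0, -0.001, 0.001], [-0.001, 1.0, 0.0], [-0.001, 0.0, -1.0]]
wrist_force: [-0.4, 0.3, 0.9]
gripper_width: 0.222
```

```bash
python3 -m jog '{"rot":[[0,0,0],[0,0,0],[0,0,0]],"delta_pos":[[0,0,-1],[0,0,0],[0,0,0]],"grip":[0,0,0]}'
python3 -m jog '{"rot":[[0,0,0],[0,0,0],[0,0,0],[0,0,0],[0,0,0],[0,0,0],[0,0,0],[0,0,0],[0,0,0]],"delta_pos":[[0,0,0],[0,0,0],[0,0,0],[0,0,0],[0,0,0],[0,0,0],[0,0,0],[0,0,0],[0,0,0]],"grip":[22,25,28,31,35,40,45,50,50]}'
```

```text
time_s: 7.67
tcp_pos: [0.5812, -0.0255, 0.064]
ee_rot: [[-1.0, -0.001, 0.001], [-0.001, 1.0, 0.0], [-0.001, 0.0, -1.0]]
wrist_force: [0.2, -0.3, 1.3]
gripper_width: 0.229
time_s: 8.42
tcp_pos: [0.5808, -0.0255, 0.0635]
ee_rot: [[-1.0, -0.001, -0.0], [-0.001, 1.0, -0.0], [0.0, -0.0, -1.0]]
wrist_force: [-0.1, -0.5, 0.9]
gripper_width: 0.473
```

```bash
python3 -m jog '{"rot":[[0,0,0],[0,0,0],[0,0,0],[0,0,0],[0,0,0]],"delta_pos":[[0,0,8],[0,0,14],[0,0,20],[0,0,20],[0,0,10]],"grip":[50,50,50,50,50]}'
python3 -m jog '{"rot":[[0,0,0],[0,0,0],[0,0,0],[0,0,0],[0,0,0],[0,0,0],[0,0,0],[0,0,0],[0,0,0],[0,0,0]],"delta_pos":[[-3,33,0],[-3,33,0],[-3,33,0],[-3,33,0],[-3,33,0],[-3,33,0],[-3,33,0],[-3,33,0],[-4,33,0],[-3,30,0]],"grip":[60,75,75,75,75,75,75,75,75,75]}'
python3 -m jog '{"rot":[[0,0,0],[0,0,0]],"delta_pos":[[0,0,-8],[0,0,0]],"grip":[75,75]}'
python3 w.py w5.png
```

```text
time_s: 8.83
tcp_pos: [0.5822, -0.0254, 0.1387]
ee_rot: [[-1.0, -0.002, 0.005], [-0.002, 1.0, 0.0], [-0.005, 0.0, -1.0]]
wrist_force: [1.4, -0.0, 0.7]
gripper_width: 0.495
time_s: 9.67
tcp_pos: [0.5493, 0.3034, 0.1357]
ee_rot: [[-1.0, -0.002, -0.0], [-0.002, 1.0, 0.0], [0.0, 0.0, -1.0]]
wrist_force: [0.5, 0.8, -0.4]
gripper_width: 0.753
time_s: 9.83
tcp_pos: [0.5486, 0.3026, 0.126]
ee_rot: [[-1.0, -0.003, -0.002], [-0.003, 1.0, -0.001], [0.002, -0.001, -1.0]]
wrist_force: [-0.6, -0.5, -0.2]
gripper_width: 0.751
[0.54892793 0.30136017 0.12648708]
blue [322. 263.] 635 [0.5498 0.3018 0.0565]
blue [567. 280.] 240 [0.5653 0.4759 0.0565]
dark [250. 166.] 519 [0.4966 0.2531 0.016 ] [0.4946 0.2571 0.036 ]
dark [236. 299.] 1387 [0.5948 0.237  0.016 ] [0.5848 0.2423 0.036 ]
dark [409. 298.] 1382 [0.5941 0.3672 0.016 ] [0.5842 0.3619 0.036 ]
dark [526. 453.] 4389 [0.8047 0.5362 0.016 ] [0.7777 0.5173 0.036 ]
dark [ 19. 465.] 225 [ 0.9241 -0.1747  0.016 ] [ 0.8874 -0.1361  0.036 ]
```

View pics/w5.png

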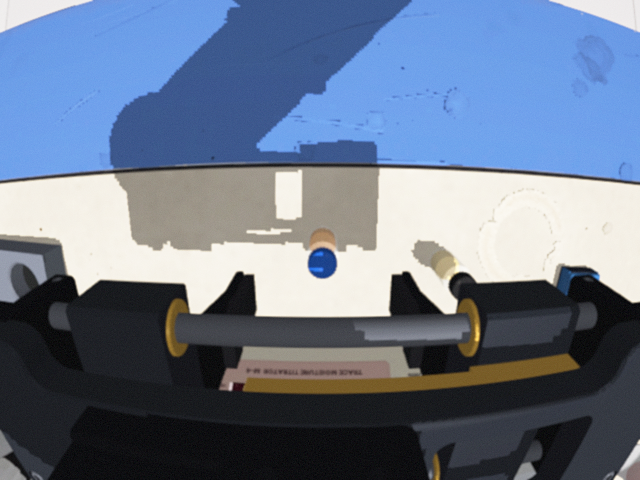

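Vial 2 is centred, cap at (322,263). The black vial at (455,275) stands about 90 mm aside, clear of the fingers. I descend and grip.

```bash
python3 -m jog '{"rot":[[0,0,0],[0,0,0],[0,0,0],[0,0,0],[0,0,0],[0,0,0],[0,0,0],[0,0,0]],"delta_pos":[[1,0,-12],[0,0,-15],[0,0,-15],[0,0,-15],[0,0,-10],[0,0,-6],[0,0,0],[0,0,0]],"grip":[75,75,75,75,75,75,75,75]}'
```

```text
time_s: 10.55
tcp_pos: [0.5512, 0.3011, 0.0546]
ee_rot: [[-1.0, -0.001, 0.0], [-0.001, 1.0, -0.0], [-0.0, -0.0, -1.0]]
wrist_force: [0.5, -0.4, 0.6]
gripper_width: 0.747
```

```bash
python3 -m jog '{"rot":[[0,0,0],[0,0,0],[0,0,0],[0,0,0],[0,0,0],[0,0,0],[0,0,0],[0,0,0],[0,0,0],[0,0,0]],"delta_pos":[[-1,1,-2],[0,0,0],[0,0,0],[0,0,0],[0,0,0],[0,0,0],[0,0,0],[0,0,0],[0,0,0],[0,0,0]],"grip":[75,75,50,40,30,20,15,10,5,0]}'
python3 -m jog '{"rot":[[0,0,0],[0,0,0],[0,0,0],[0,0,0]],"delta_pos":[[0,0,0],[0,0,0],[0,0,0],[0,0,0]],"grip":[0,0,0,0]}'
```

```text
time_s: 11.38
tcp_pos: [0.5499, 0.3025, 0.0525]
ee_rot: [[-1.0, -0.001, -0.0], [-0.001, 1.0, -0.0], [0.0, -0.0, -1.0]]
wrist_force: [0.4, -0.7, -0.6]
gripper_width: 0.23
time_s: 11.72
tcp_pos: [0.5499, 0.3025, 0.0525]
ee_rot: [[-1.0, -0.001, -0.0], [-0.001, 1.0, -0.0], [0.0, -0.0, -1.0]]
wrist_force: [0.1, -0.6, -0.5]
gripper_width: 0.226
```

```bash
python3 -m jog '{"rot":[[0,0,0],[0,0,0],[0,0,0],[0,0,0],[0,0,0],[0,0,0],[0,0,0]],"delta_pos":[[0,0,10],[0,0,20],[0,0,27],[0,0,28],[0,0,0],[3,-20,0],[3,-26,0]],"grip":[0,0,0,0,0,0,0]}'
python3 -m jog '{"rot":[[0,0,0],[0,0,0],[0,0,0],[0,0,0],[0,0,0],[0,0,0],[0,0,0],[0,0,0],[0,0,0],[0,0,0]],"delta_pos":[[4,-30,0],[4,-30,0],[4,-30,0],[4,-30,0],[4,-30,0],[4,-30,0],[4,-24,0],[0,-12,0],[0,0,0],[0,0,0]],"grip":[0,0,0,0,0,0,0,0,0,0]}'
python3 w.py w6.png
```

```text
time_s: 12.3
tcp_pos: [0.5563, 0.2578, 0.1391]
ee_rot: [[-1.0, -0.004, 0.003], [-0.004, 1.0, 0.002], [-0.003, 0.002, -1.0]]
wrist_force: [-0.5, 0.3, 0.2]
gripper_width: 0.226
time_s: 13.13
tcp_pos: [0.584, 0.0403, 0.138]
ee_rot: [[-1.0, 0.0, 0.001], [0.0, 1.0, 0.0], [-0.001, 0.0, -1.0]]
wrist_force: [0.1, 0.7, -0.4]
gripper_width: 0.222
[0.58397167 0.04094869 0.13792189]
blue [215. 255.] 660 [ 0.585  -0.029   0.0565]
blue [323. 309.] 504 [0.6231 0.04   0.0565]
dark [284. 119.] 995 [0.5007 0.0132 0.016 ] [0.5011 0.0153 0.036 ]
dark [234. 231.] 640 [ 0.581  -0.0257  0.016 ] [ 0.5753 -0.0206  0.036 ]
dark [322. 239.] 1792 [0.5871 0.0395 0.016 ] [0.5809 0.0395 0.036 ]
dark [287. 298.] 1051 [0.6346 0.0128 0.016 ] [0.6248 0.0149 0.036 ]
dark [352. 299.] 1210 [0.6356 0.0632 0.016 ] [0.6256 0.0614 0.036 ]
dark [554. 446.] 2730 [0.8578 0.3286 0.016 ] [0.8306 0.3062 0.036 ]
```

View pics/w6.png

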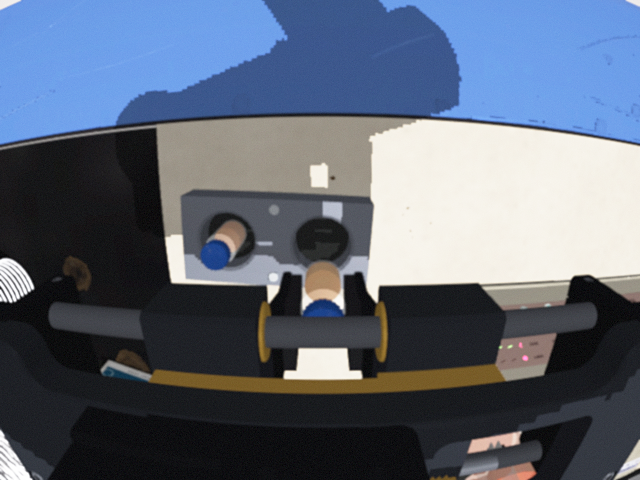

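Vial 1 stands upright in P2, its cap at (215,255) leaning only by perspective. The empty P1 at (322,239) lies under the held vial. I lower it to TCP z = 0.064 and open partway.

```bash
python3 -m jog '{"rot":[[0,0,0],[0,0,0],[0,0,0],[0,0,0],[0,0,0],[0,0,0],[0,0,0],[0,0,0],[0,0,0]],"delta_pos":[[0,0,-10],[0,0,-15],[0,0,-15],[0,0,-12],[0,0,-10],[0,0,-6],[0,0,-3],[0,0,0],[0,0,0]],"grip":[0,0,0,0,0,0,0,0,0]}'
```

```text
time_s: 13.93
tcp_pos: [0.5842, 0.0408, 0.0668]
ee_rot: [[-1.0, -0.001, 0.001], [-0.001, 1.0, 0.0], [-0.001, 0.0, -1.0]]
wrist_force: [0.2, -0.4, 0.2]
gripper_width: 0.222
```

```bash
python3 -m jog '{"rot":[[0,0,0],[0,0,0],[0,0,0],[0,0,0],[0,0,0]],"delta_pos":[[0,0,-1],[0,0,-1],[0,0,-1],[0,0,0],[0,0,0]],"grip":[0,0,0,0,0]}'
python3 -m jog '{"rot":[[0,0,0],[0,0,0],[0,0,0],[0,0,0],[0,0,0],[0,0,0],[0,0,0],[0,0,0],[0,0,0]],"delta_pos":[[0,0,0],[0,0,0],[0,0,0],[0,0,0],[0,0,0],[0,0,0],[0,0,0],[0,0,0],[0,0,0]],"grip":[22,25,28,31,35,40,45,50,50]}'
python3 -m jog '{"rot":[[0,0,0],[0,0,0],[0,0,0],[0,0,0],[0,0,0],[0,0,0],[0,0,0]],"delta_pos":[[0,0,8],[0,0,14],[0,0,20],[0,0,20],[0,0,15],[0,0,0],[0,0,0]],"grip":[50,50,50,50,50,50,50]}'
python3 w.py w7.png
```

```text
time_s: 14.35
tcp_pos: [0.5842, 0.0405, 0.064]
ee_rot: [[-1.0, -0.001, 0.001], [-0.001, 1.0, 0.0], [-0.001, 0.0, -1.0]]
wrist_force: [0.5, -0.8, 1.2]
gripper_width: 0.226
time_s: 15.1
tcp_pos: [0.5839, 0.0405, 0.0635]
ee_rot: [[-1.0, -0.001, -0.0], [-0.001, 1.0, -0.0], [0.0, -0.0, -1.0]]
wrist_force: [1.2, -0.7, 0.1]
gripper_width: 0.479
time_s: 15.68
tcp_pos: [0.5843, 0.0407, 0.1418]
ee_rot: [[-1.0, -0.001, 0.002], [-0.001, 1.0, 0.001], [-0.002, 0.001, -1.0]]
wrist_force: [0.5, 0.0, -0.4]
gripper_width: 0.503
[0.58350808 0.04046618 0.14054695]
blue [216. 252.] 650 [ 0.585  -0.0289  0.0565]
blue [322. 258.] 674 [0.5887 0.04   0.0565]
dark [251. 118.] 863 [ 0.5001 -0.0095  0.016 ] [ 0.5006 -0.0057  0.036 ]
dark [234. 229.] 622 [ 0.581  -0.0255  0.016 ] [ 0.5754 -0.0205  0.036 ]
dark [320. 231.] 777 [0.5826 0.0389 0.016 ] [0.5768 0.039  0.036 ]
dark [260. 299.] 1289 [ 0.6384 -0.0094  0.016 ] [ 0.6284 -0.0056  0.036 ]
dark [385. 299.] 1280 [0.6384 0.0904 0.016 ] [0.6284 0.0866 0.036 ]
dark [555. 445.] 2698 [0.8645 0.3363 0.016 ] [0.8372 0.3137 0.036 ]
```

View pics/w7.png

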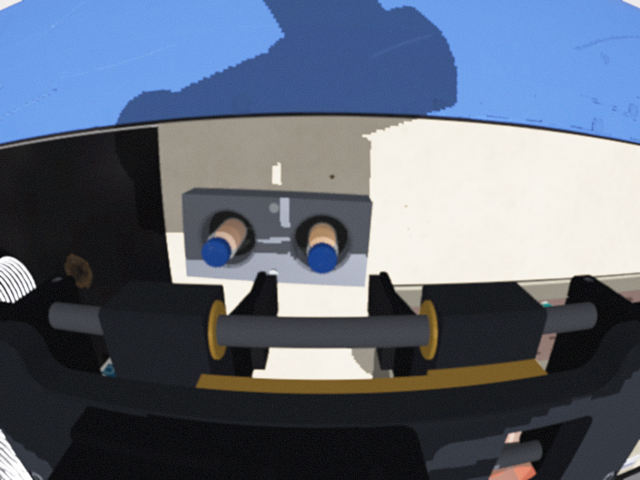

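Both blue vials stand in their pockets, caps at (216,252) and (322,258), with the gripper clear. I back off, cross-check the cap heights with two views, then hand in.

```bash
python3 -m jog '{"rot":[[0,0,0],[0,0,0],[0,0,0],[0,0,0],[0,0,0],[0,0,0]],"delta_pos":[[-5,0,15],[-5,0,20],[-5,0,20],[0,0,0],[0,0,0],[0,0,0]],"grip":[50,50,50,50,50,50]}'
python3 - <<'E'
from h import *
c=cap('wrist');a=cap('scene','s2.png')
def caps(c,box):
    h=cv2.cvtColor(c['frame'],cv2.COLOR_RGB2HSV);m=((abs(h[...,0].astype(int)-108)<14)&(h[...,1]>130)&(h[...,2]>60)).astype(np.uint8)
    u0,v0,u1,v1=box;k=m*0;k[v0:v1,u0:u1]=m[v0:v1,u0:u1]
    n,l,s,ce=cv2.connectedComponentsWithStats(k);return [ce[i] for i in range(1,n) if s[i,4]>15]
W=sorted(caps(c,(180,200,360,275)),key=lambda p:-p[0]);S=sorted(caps(a,(325,185,400,250)),key=lambda p:p[0])
print(W,S)
for w,s in zip(W,S):
    (o,d),(p,e)=ray(c,*w,True),ray(a,*s);t=np.linalg.lstsq(np.c_[d,-e],p-o,rcond=None)[0]
    print((o+d*t[0]).round(4),(p+e*t[1]).round(4))
E
```

```text
time_s: 16.23
tcp_pos: [0.5681, 0.0404, 0.1941]
ee_rot: [[-1.0, -0.001, -0.003], [-0.001, 1.0, -0.0], [0.003, -0.0, -1.0]]
wrist_force: [-0.5, -0.4, -0.8]
gripper_width: 0.501
[array([322.6173913 , 255.76304348]), array([236.36155606, 250.70938215])] [array([328.33333333, 200.80952381]), array([350.32142857, 216.42857143]), array([363.92857143, 207.35714286])]
[0.5804 0.0401 0.0809] [0.6289 0.0563 0.0981]
[ 0.5933 -0.0343  0.0328] [ 0.6133 -0.0283  0.0381]
```

The blob at (328,200) is a distractor, a blue item behind the block, so I pair the other two.

```bash
python3 - <<'E'
from h import *
c=cap('wrist');a=cap('scene')
for w,s in zip([(322.6,255.8),(236.4,250.7)],[(350.3,216.4),(363.9,207.4)]):
    (o,d),(p,e)=ray(c,*w,True),ray(a,*s);t=np.linalg.lstsq(np.c_[d,-e],p-o,rcond=None)[0]
    print((o+d*t[0]).round(4),(p+e*t[1]).round(4))
finish_job()
E
```

```text
[0.5853 0.0399 0.067 ] [0.5852 0.0399 0.067 ]
[ 0.5818 -0.026   0.0664] [ 0.5816 -0.026   0.0664]
the job is handed in; nothing more can be done
```

Both blue-capped vials are in the grey block, one in each pocket, upright and released. I handed the job in at about 16 s of the 64 s allowed; it reports no verdict.

- **Position:** after release, two camera views put the caps at (0.585, 0.040) and (0.582, -0.026), within about 1.5 mm of the pocket centres.
- **Height:** the caps are at z = 0.067 and 0.066, where a vial standing upright on the pocket floor puts them.
- **Clearance:** the gripper was about 0.13 m above the pocket rims and touching nothing. Reported wrist forces stayed under 2 N.
- **Black-capped vial:** I never gripped it or came near it; the fingers stayed clear of it.
- **One disagreement:** the first cap cross-check gave wrong points, because a blue item in the background got paired with a vial. Pairing the correct caps made the views agree to within 0.2 mm.

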